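# Load the puppet-joint beads and snap the carrier's cover on

## Robot

A 6-joint arm with a two-finger parallel gripper is mounted at the origin on the work surface. World frame = base frame: x ahead of the robot, y to its left, z up, the work surface at z = 0. Lengths are in m, angles in rad, forces in N, time in s.
With the tool pointing down it reaches from about 0.325 to 0.775 m from the base axis. Payload 9.3 kg.
Tool frame: the origin (TCP) lies between the finger pads, 19 mm behind the fingertips; this is the grasp point; z points along the fingers, y is the line along which they close (so a half turn about z gives the same grasp; the last joint's range is limited). The gripper opens to 85 mm and grips with 20 to 120 N. Pads are 22 mm wide; open, the fingers measure 114 mm over their backs; the gripper's body (76 mm by 85 mm) begins 54 mm behind the grasp point. The pads swing forward as they close: fully open they stand 13 mm farther back than shut.
Start: joints at [1.165, 0.259, 0.021, 1.334, 0, 1.418], TCP at [0.138, 0.533, 0.25] pointing down, gripper open.
Joint ranges: [-3.04, 3.04], [-0.91, 1.82], [-1.04, 1.36], [-1.92, 1.95], [-1.52, 1.45], [-3.14, 3.14]. Speed limits (rad/s): [2.22, 2.22, 2.79, 3.14, 3.14, 3.14].

## Interface

Orientations are given as [roll, pitch, yaw] about the fixed x, y, z axes, in that order (R = Rz(yaw) Ry(pitch) Rx(roll)).
In Python, from workcell import bot gives the robot as it stands.
- The arm moves only by the tool apply_moves, never from a script. Its argument "series" is a list of rows, each an object with "dr": the turn, a rotation vector about the tool's x, y, z in units of 4 degrees (1.0 is 4 degrees), a list of three; "translation": the shift along the tool's x, y, z in units of 0.02 m (1.0 is 0.02 m), a list of three; "hand": the closure, from 0 (fully open) to 1 (shut). In form: [{"dr": [wx, wy, wz], "translation": [dx, dy, dz], "hand": hand}, ...]. A call has exactly 5 rows; each row shifts and turns the commanded pose from where the row before left it, along the tool's axes as they then stand; what a row does not reach is not made up. A row lasts 1/8 s, in which the tool goes at most 62.5 mm and 10.7 degrees, less where a joint would pass 70% of its speed; a pose out of reach is approached as far as the arm can. A call with a number of a shift or a turn outside -1 to 1 is refused whole. A call with a gripper value outside its range is refused whole. The fingers move at their own pace and stop on an object; the grip force is fixed at half the most. Time passes only in rows, so rows that do not move let the fingers close, or fill a call up. It gives the time, the measured TCP pose, the force, the opening and the grip force at its end, in the units of the state.
- bot.get_state(): the state, without advancing time (a new reading comes with each control period).
- bot.camera(name): name is "scene" or "side" or "wrist"; returns the picture (420x560x3 uint8, blue, green, red); there is no depth.
- bot.calibration(name): a dict with "mtx" (3x3 intrinsics, pixels), "k1" (the pictures are not rectified: a ray, as slopes to the right and down, at radius r is drawn at 1 + k1 r^2 times it, then the intrinsics apply), "camera_from_world" (4x4, takes a point from world to camera coordinates); the wrist camera has in their place "mount" (4x4, takes a point from camera to tool coordinates, whose origin is the TCP and whose axes are the flange's). Camera axes: x right, y up, looking along -z (the intrinsics and any distortion apply to the point x, -y, -z); pixel columns grow to the right and rows downward; lengths in m; the calibration is good to about 2 mm. A picture is of the moment at which its call begins: read the wrist's pose just before it. calibration takes no time and is no camera call.
- bot.finish_job(): hands the job in; it is judged then, once.
The state is a dict: "time": time; "joints": joint angles; "joint_velocities": joint speeds; "joint_efforts": joint torques, N m; "tcp_pos": TCP position; "ee_rot": TCP orientation; "ft_force": force on the tool from outside, world axes, zero at the start; "ft_torque": the same for the moment, N m; "width": finger opening in m; "grip_force": force on a finger pad.
Only numpy, scipy, OpenCV 4.12 (cv2) and the standard library are available. Lean on these libraries where they do the work, as an engineer would, in place of code of your own. Each camera call takes 0.05 s, during which the arm holds its last target. There are 200 camera calls.

## Task

Put one wooden bead into each of the three wells of the bead carrier, then set the clear cover on the carrier, between its guides, and press it straight down until both orange clips snap over its ends and it sits fully home. Do not let go or back off: finish while still holding the cover by its handle and pressing it down firmly, and leave the other things on the bench where they are.

Things in the scene. Friction and masses are not known exactly. Their poses are not given: they have to be found in the camera images.
- carrier: Fixed bead carrier, 76 mm (x) by 180 mm (y): grey base plate 6 mm thick, blue block with three square wells in a row along y, eight blue guides round the cover's place (see point guide) and an orange sprung clip, 39 mm tall, at the middle of each end. Origin at the centre of its underside, on the bench, z up.
- well_block: Blue block with the wells, fixed on the carrier's base plate: 56 mm (x) by 148 mm (y) by 10 mm, origin at the centre of its underside, 6 mm above the bench. Wells 34 mm square, 10 mm deep, walls between them 10 mm thick. The cover's rim sits on its rigid top, 16 mm above the bench.
- guide (a point): Foot of one of the guides: inner faces at carrier x = +-29.5 mm (at y = +-22 mm, 12 mm wide) and y = +-75.5 mm (at x = +-20 mm, 10 mm wide), vertical up to 34 mm above the bench, then flaring out 5 mm up to 44 mm. They leave the cover 1.5 mm clearance a side.
- cover: Loose clear plastic box, open below: 56 mm (x) by 148 mm (y), 157 mm over the orange ribs low on its ends, 30 mm tall, walls 4 mm, about 110 g, orange bands round its top and an orange handle on it. Origin at the centre of its rim plane (underside), z up. Starts rim down on the bench. Fits either way round, x on x, y on y; home, its origin is 16 mm above the carrier's.
- cover_rim (a point): Centre of the cover's rim plane. Lowered between the guides, the end ribs meet the clips with the rim about 29 mm above the bench; the push needed then rises to about 10 to 20 N until, at about 20 mm, the clips snap over the ribs and the force suddenly drops; 4 mm lower it is home, rim at 16 mm, 6 mm of air above standing beads.
- cover_handle (a point): On the axis of the cover's handle, 55 mm above the rim plane: TCP height for gripping it (fingertips 6 mm above the cover's top). The handle is a block 26 mm by 26 mm, flanks facing the cover's x and y, from 30 to 64 mm above the rim plane, in the middle of the cover.
- clip_left (a joint): Outward slide of the sprung clip at the carrier's +y end, in m: 0 at rest, about 0.003 as a rib passes, back to 0 when it has snapped over the rib.
- clip_right (a joint): The same for the clip at the carrier's -y end.
- well0 (a point): Centre of the floor of the well at the carrier's y = -44 mm, 6 mm above the bench.
- well1 (a point): Centre of the floor of the well at the carrier's y = 0 mm, 6 mm above the bench.
- well2 (a point): Centre of the floor of the well at the carrier's y = 44 mm, 6 mm above the bench.
- bead_a: Loose pale wood barrel bead, a cylinder 26 mm in diameter and 30 mm tall, 20 g, standing on its flat end on the bench with clear room round it; origin at the centre of its underside, z up. Any bead may go in any well; standing in a well its top is 36 mm above the bench.
- bead_a_center (a point): Middle of bead_a, 15 mm above its underside.
- bead_b: Loose dark wood barrel bead, a cylinder 26 mm in diameter and 30 mm tall, 20 g, standing on its flat end on the bench with clear room round it; origin at the centre of its underside, z up. Any bead may go in any well; standing in a well its top is 36 mm above the bench.
- bead_b_center (a point): Middle of bead_b, 15 mm above its underside.
- bead_c: Loose red painted barrel bead, a cylinder 26 mm in diameter and 30 mm tall, 20 g, standing on its flat end on the bench with clear room round it; origin at the centre of its underside, z up. Any bead may go in any well; standing in a well its top is 36 mm above the bench.
- bead_c_center (a point): Middle of bead_c, 15 mm above its underside.
- gouge: Bystander: woodcarver's gouge, 245 mm long, 24 mm thick, wooden handle and steel blade, lying flat; origin under the bolster, blade along its +x.
- sanding_block: Bystander: cork sanding block 55 x 100 x 30 mm; origin at the centre of its underside.
- wax_jar: Bystander: closed jar with a dark lid, 60 mm across, 65 mm tall; origin at the centre of its underside.
- puppet_head: Bystander: turned wooden puppet head standing on its neck, 68 mm across, 92 mm tall; origin at the centre of its underside.
- offcut: Bystander: pale wood offcut 50 x 120 x 35 mm; origin at the centre of its underside.
- pin_tin: Bystander: round brass tin, 40 mm across, 18 mm tall; origin at the centre of its underside.
- mallet: Bystander: wooden mallet lying flat, head 70 x 110 x 70 mm, handle 26 mm thick reaching 180 mm along -x; origin under the head.
Not all that is in view belongs to the job. Several things have the shape of the bead_c; the one meant has the colours described above. Of the things like the cover, leave any that is pink; of the rest the larger one is meant.

How it is judged:
By the outcome, as a careful person would: the job done as asked, in the order asked, and still so for the second after the job is handed in, while the arm keeps its last pose, push and grip.
It also fails if it takes over 72 s, if anything falls off the work surface, if the arm or the gripper's body presses on something with over 40 N, if the wrist force passes 120 N, or if a joint passes its speed limit or range.

## Working session

There is one attempt and no reset: what is moved stays moved. The work goes in short steps, Python scripts to look and compute and a tool call to move; the robot and the scene stay as the last step left them, time stands still between calls to the robot, and variables do not carry over. Pictures are saved under pics/ and viewed, at most 10 in all, crops included, and the job is handed in when it is done.

Besides the shell and the picture viewer there is one more tool, called after ">>>" by a JSON object that holds its "method" and its "body". apply_moves: Moves the arm, as the interface text tells. Its arguments: {"type":"object","properties":{"series":{"type":"array"}},"required":["series"]}

```bash
mkdir -p pics
python3 - <<'E'
from workcell import bot
import cv2,numpy as np
s=bot.get_state()
print(s['time'],s['tcp_pos'],s['ee_rot'],s['width'])
for n in ['scene','side','wrist']:
    im=bot.camera(n); cv2.imwrite(f'pics/{n}0.png',im)
    c=bot.calibration(n); print(n,{k:np.round(v,4).tolist() for k,v in c.items() if not isinstance(v,str)})
E
ls
```

```text
0.0 [0.1374485  0.53227925 0.24934412] [-3.14022220e+00 -2.36077317e-04  2.88878432e+00] 0.08532670731197894
scene {'mtx': [[431.1997, 0.0, 278.2451], [0.0, 431.1997, 208.0352], [0.0, 0.0, 1.0]], 'k1': -0.0586, 'camera_from_world': [[-0.6923, 0.7216, 0.0001, 0.3853], [-0.5498, -0.5276, 0.6475, 0.2286], [0.4673, 0.4482, 0.762, -1.33], [0.0, 0.0, 0.0, 1.0]]}
side {'mtx': [[476.8977, 0.0, 273.4], [0.0, 476.8977, 212.1394], [0.0, 0.0, 1.0]], 'k1': 0.0404, 'camera_from_world': [[0.9972, -0.0752, -0.0032, -0.5165], [0.0404, 0.4982, 0.8661, -0.0676], [-0.0636, -0.8638, 0.4998, -1.3919], [0.0, 0.0, 0.0, 1.0]]}
wrist {'mtx': [[316.8486, 0.0, 278.7165], [0.0, 316.8486, 207.8306], [0.0, 0.0, 1.0]], 'k1': -0.0678, 'mount': [[-0.0008, 0.9568, 0.2907, 0.0742], [1.0, 0.0004, 0.0016, 0.0], [0.0014, 0.2908, -0.9568, -0.1234], [0.0, 0.0, 0.0, 1.0]]}
pics
```

View pics/scene0.png

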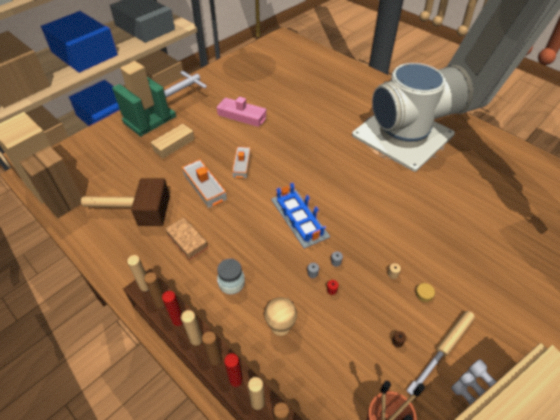

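View pics/side0.png

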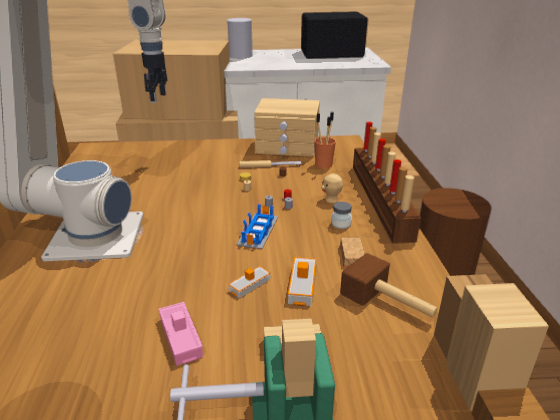

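Scene view: pale bead (395,269), dark bead (399,338), red bead (333,286); the grey ones at (313,270) and (337,258) are the same shape but the wrong colour. Cover candidates: pink (242,110), small clear (242,160) and large clear (204,182). The large clear one fits the description. I'll confirm these in enlarged crops.

```bash
python3 - <<'E'
import cv2
a=cv2.imread('pics/scene0.png')[150:350,170:430]; cv2.imwrite('pics/scene_c.png',cv2.resize(a,None,fx=3,fy=3,interpolation=cv2.INTER_CUBIC))
a=cv2.imread('pics/side0.png')[160:310,180:360]; cv2.imwrite('pics/side_c.png',cv2.resize(a,None,fx=4,fy=4,interpolation=cv2.INTER_CUBIC))
E
cat > h.py <<'E'
import numpy as np,cv2
from workcell import bot
from scipy.spatial.transform import Rotation as R
def cam(n,s=None):
    c=bot.calibration(n)
    if 'mount' in c:
        T=np.eye(4);T[:3,:3]=R.from_euler('xyz',s['ee_rot']).as_matrix();T[:3,3]=s['tcp_pos'];W=T@np.array(c['mount'])
    else: W=np.linalg.inv(np.array(c['camera_from_world']))
    return np.array(c['mtx']),c['k1'],W
def ray(C,u,v):
    K,k1,W=C
    p=cv2.undistortPoints(np.array([[[u,v]]],float),K,np.array([k1,0,0,0]))[0,0]
    d=W[:3,:3]@np.array([p[0],-p[1],-1]);return W[:3,3],d/np.linalg.norm(d)
def atz(C,u,v,z):
    o,d=ray(C,u,v);return o+d*(z-o[2])/d[2]
def tri(*cu):
    A=np.zeros((3,3));b=np.zeros(3);rs=[ray(*x) for x in cu]
    for o,d in rs:
        P=np.eye(3)-np.outer(d,d);A+=P;b+=P@o
    x=np.linalg.solve(A,b)
    return x,[round(1000*np.linalg.norm((np.eye(3)-np.outer(d,d))@(x-o)),1) for o,d in rs]
def proj(C,X):
    K,k1,W=C;p=np.linalg.inv(W)@np.append(X,1);x=np.array([p[0]/-p[2],p[1]/p[2]]);x=x*(1+k1*(x@x));return K[:2,:2]@x+K[:2,2]
E
```

```text
(no output)
```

View pics/scene_c.png

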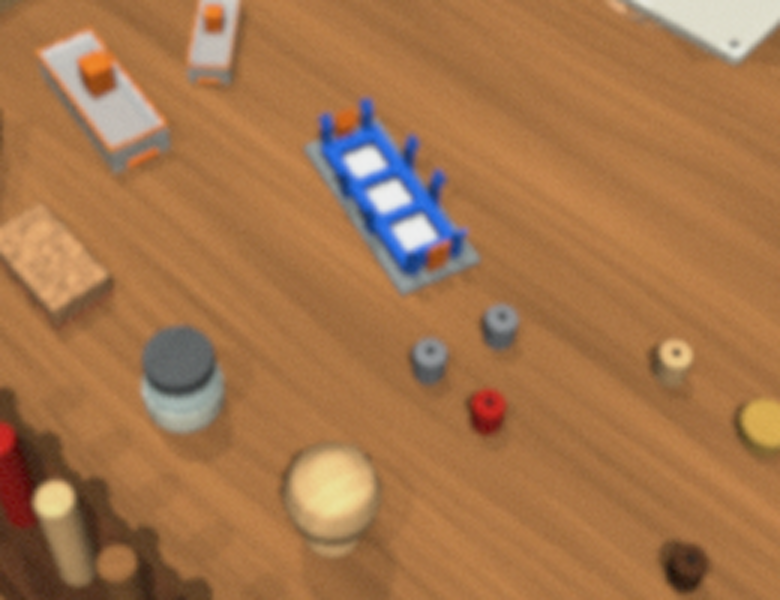

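View pics/side_c.png

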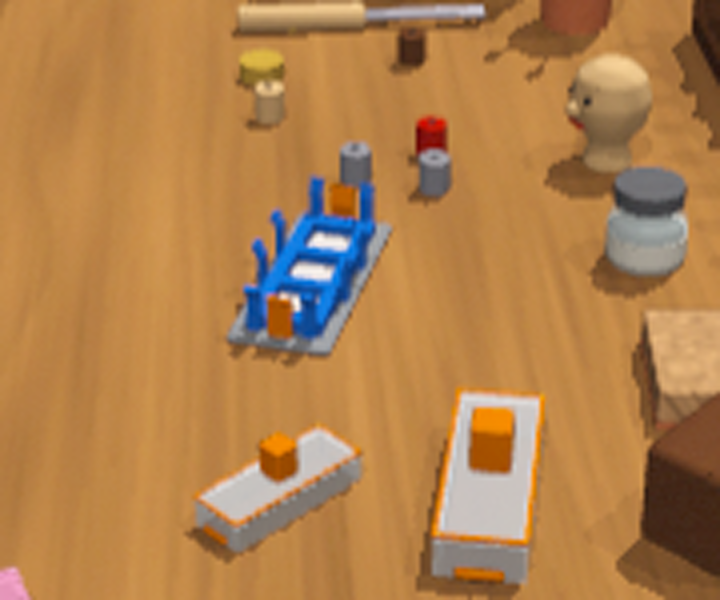

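```bash
cat > m.py <<'E'
from h import *
S,D=cam('scene'),cam('side')
f=lambda p:(170+(p[0]+.5)/3-.5,150+(p[1]+.5)/3-.5)
g=lambda p:(180+(p[0]+.5)/4-.5,160+(p[1]+.5)/4-.5)
P={'pale':((676,353),(269,87)),'dark':((687,554),(412,34)),'red':((488,400),(432,124)),
'handle':((96,61),(492,416)),'cov1':((40,52),(544,396)) ,'cov-x':((168,130),(460,394)),
'pl':((306,150),(330,353)),'pr':((407,291),(390,225)),'w1':((389,195),(313,271))}
P['cov1']=((40,52),(528,544));P['cov2']=((92,33),(433,542));P['cov3']=((168,130),(460,394));P['cov4']=((117,155),(544,396));P.pop('cov-x')
for k,(a,b) in P.items():
    x,r=tri((S,*f(a)),(D,*g(b)));print(k,x.round(4),r)
E
python3 m.py
```

```text
pale [0.4457 0.2628 0.0285] [np.float64(1.4), np.float64(1.4)]
dark [0.5771 0.3605 0.0285] [np.float64(1.8), np.float64(1.8)]
red [0.5772 0.1843 0.028 ] [np.float64(2.0), np.float64(2.0)]
handle [ 0.5681 -0.271   0.063 ] [np.float64(1.1), np.float64(1.1)]
cov1 [ 0.5785 -0.3491  0.0281] [np.float64(2.6), np.float64(2.6)]
pl [ 0.4768 -0.1031  0.0007] [np.float64(2.0), np.float64(2.0)]
pr [0.532  0.0648 0.0039] [np.float64(2.7), np.float64(2.7)]
w1 [ 0.47   -0.0097  0.0105] [np.float64(1.5), np.float64(1.5)]
cov2 [ 0.5251 -0.338   0.0235] [np.float64(1.6), np.float64(1.6)]
cov3 [ 0.558  -0.1925  0.0242] [np.float64(1.3), np.float64(1.3)]
cov4 [ 0.6106 -0.2012  0.0263] [np.float64(2.8), np.float64(2.8)]
```

The triangulated heights fit the text: bead tops at about 28 mm (30 expected), handle top 63 mm (64), cover top about 26 mm (30). The cover measures about 150 x 54 mm and lies at yaw -12.5°, and the carrier is at yaw about -18°. I'll turn the tool so its y lies along the carrier's x, then go above the pale bead.

>>> {"method": "apply_moves", "body": {"series": [{"dr": [0,0,1],"translation": [0,0,0],"hand": 0},{"dr": [0,0,1],"translation": [0,0,0],"hand": 0},{"dr": [0,0,1],"translation": [0,0,0],"hand": 0},{"dr": [0,0,1],"translation": [0,0,0],"hand": 0},{"dr": [0,0,1],"translation": [0,0,0],"hand": 0}]}}

```text
time: 0.78
tcp_pos: [0.1375, 0.5324, 0.2497]
ee_rot: [-3.141, 0.0, 2.537]
ft_force: [-0.5, 0.2, 0.4]
width: 0.0853
grip_force: 0.0
```

>>> {"method": "apply_moves", "body": {"series": [{"dr": [0,0,1],"translation": [0,0,0],"hand": 0},{"dr": [0,0,1],"translation": [0,0,0],"hand": 0},{"dr": [0,0,1],"translation": [0,0,0],"hand": 0},{"dr": [0,0,1],"translation": [0,0,0],"hand": 0},{"dr": [0,0,1],"translation": [0,0,0],"hand": 0}]}}

```text
time: 1.4
tcp_pos: [0.1375, 0.5324, 0.2497]
ee_rot: [-3.141, 0.0, 2.188]
ft_force: [0.1, 0.4, 0.9]
width: 0.0854
grip_force: 0.0
```

>>> {"method": "apply_moves", "body": {"series": [{"dr": [0,0,1],"translation": [0,0,0],"hand": 0},{"dr": [0,0,1],"translation": [0,0,0],"hand": 0},{"dr": [0,0,1],"translation": [0,0,0],"hand": 0},{"dr": [0,0,1],"translation": [0,0,0],"hand": 0},{"dr": [0,0,1],"translation": [0,0,0],"hand": 0}]}}

```text
time: 2.02
tcp_pos: [0.1375, 0.5324, 0.2497]
ee_rot: [-3.141, 0.0, 1.839]
ft_force: [0.1, -0.1, 0.4]
width: 0.0853
grip_force: 0.0
```

>>> {"method": "apply_moves", "body": {"series": [{"dr": [0,0,1],"translation": [0,0,0],"hand": 0},{"dr": [0,0,1],"translation": [0,0,0],"hand": 0},{"dr": [0,0,1],"translation": [0,0,0],"hand": 0},{"dr": [0,0,1],"translation": [0,0,0],"hand": 0},{"dr": [0,0,1],"translation": [0,0,0],"hand": 0}]}}

```text
time: 2.65
tcp_pos: [0.1375, 0.5324, 0.2497]
ee_rot: [-3.141, 0.001, 1.49]
ft_force: [-0.0, 0.4, 0.4]
width: 0.0854
grip_force: 0.0
```

>>> {"method": "apply_moves", "body": {"series": [{"dr": [0,0,1],"translation": [0,0,0],"hand": 0},{"dr": [0,0,1],"translation": [0,0,0],"hand": 0},{"dr": [0,0,1],"translation": [0,0,0],"hand": 0},{"dr": [0,0,0.4],"translation": [0,0,0],"hand": 0},{"dr": [0,0,0],"translation": [0,0,0],"hand": 0}]}}

```text
time: 3.28
tcp_pos: [0.1376, 0.5325, 0.2499]
ee_rot: [-3.142, 0.0, 1.256]
ft_force: [-0.4, -0.7, 0.1]
width: 0.0857
grip_force: 0.0
```

>>> {"method": "apply_moves", "body": {"series": [{"dr": [0,0,0],"translation": [-0.4,1,0.2],"hand": 0},{"dr": [0,0,0],"translation": [-0.4,1,0.2],"hand": 0},{"dr": [0,0,0],"translation": [-0.4,1,0.2],"hand": 0},{"dr": [0,0,0],"translation": [-0.4,1,0.2],"hand": 0},{"dr": [0,0,0],"translation": [-0.4,1,0.2],"hand": 0}]}}

```text
time: 3.9
tcp_pos: [0.2207, 0.463, 0.2298]
ee_rot: [-3.142, 0.0, 1.256]
ft_force: [0.3, 1.1, -0.4]
width: 0.0849
grip_force: 0.0
```

>>> {"method": "apply_moves", "body": {"series": [{"dr": [0,0,0],"translation": [-0.4,1,0.2],"hand": 0},{"dr": [0,0,0],"translation": [-0.4,1,0.2],"hand": 0},{"dr": [0,0,0],"translation": [-0.4,1,0.2],"hand": 0},{"dr": [0,0,0],"translation": [-0.4,1,0.2],"hand": 0},{"dr": [0,0,0],"translation": [-0.4,1,0.2],"hand": 0}]}}

```text
time: 4.53
tcp_pos: [0.3034, 0.3939, 0.2099]
ee_rot: [-3.142, -0.0, 1.256]
ft_force: [0.0, -0.2, 0.0]
width: 0.0858
grip_force: 0.0
```

>>> {"method": "apply_moves", "body": {"series": [{"dr": [0,0,0],"translation": [-0.4,1,0.2],"hand": 0},{"dr": [0,0,0],"translation": [-0.4,1,0.2],"hand": 0},{"dr": [0,0,0],"translation": [-0.4,1,0.2],"hand": 0},{"dr": [0,0,0],"translation": [-0.4,1,0.2],"hand": 0},{"dr": [0,0,0],"translation": [-0.4,1,0.2],"hand": 0}]}}

```text
time: 5.15
tcp_pos: [0.386, 0.3248, 0.1899]
ee_rot: [3.142, -0.0, 1.256]
ft_force: [-0.4, 0.0, 0.4]
width: 0.0855
grip_force: 0.0
```

>>> {"method": "apply_moves", "body": {"series": [{"dr": [0,0,0],"translation": [-0.4,1,0.3],"hand": 0},{"dr": [0,0,0],"translation": [-0.4,1,0.3],"hand": 0},{"dr": [0,0,0],"translation": [-0.4,1,0.3],"hand": 0},{"dr": [0,0,0],"translation": [-0.4,0.85,0.3],"hand": 0},{"dr": [0,0,0],"translation": [-0.4,0,0.3],"hand": 0}]}}

```text
time: 5.78
tcp_pos: [0.4469, 0.2627, 0.1594]
ee_rot: [-3.141, 0.0, 1.255]
ft_force: [0.3, 0.5, 0.4]
width: 0.0856
grip_force: 0.0
```

Run:
```python
from h import *
import pickle
s=bot.get_state(); im=bot.camera('wrist'); cv2.imwrite('pics/w1.png',im); pickle.dump(s,open('w1.pkl','wb'))
C=cam('wrist',s)
for n,X in dict(pale=[.4457,.2628,.03],red=[.5772,.1843,.03],dark=[.5771,.3605,.03],w1=[.47,-.0097,.006]).items(): print(n,proj(C,X).round(1))
```

```text
pale [277.4 204.6]
red [447.1 241.3]
dark [405.9  29.8]
w1 [369.7 404.1]
```

View pics/w1.png

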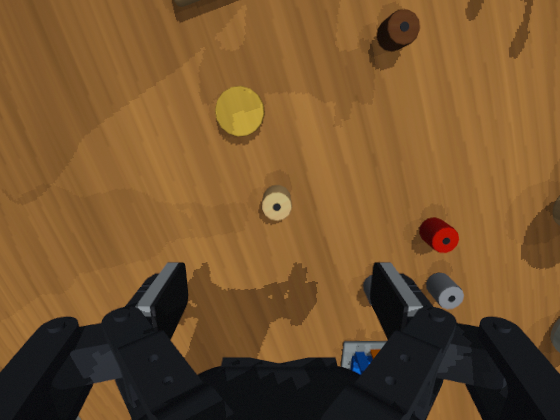

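Wrist view: pale bead top at (277,207), red at (446,240), dark at (404,27). The grey decoys are at (452,298) and (370,290). All are within 3 px of the predictions.

```bash
cat >> h.py <<'E'
def go(tgt,yaw=None):
    s=bot.get_state();M=R.from_euler('xyz',s['ee_rot']).as_matrix();t=np.array(s['tcp_pos'])
    print('tcp',t.round(4),'units',(M.T@(np.array(tgt)-t)/.02).round(2),'dz_rot',None if yaw is None else round((s['ee_rot'][2]-yaw)/np.radians(4),2))
E
python3 - <<'E'
from h import *
import pickle
C=cam('wrist',pickle.load(open('w1.pkl','rb')))
for n,p in dict(pale=(277,207),red=(446,240.5),dark=(404,27)).items(): print(n,atz(C,*p,.03).round(4))
x=atz(C,277,207,.03); go([x[0],x[1],.032])
E
```

```text
pale [0.4447 0.261  0.03  ]
red [0.5763 0.1854 0.03  ]
dark [0.5762 0.3628 0.03  ]
tcp [0.4455 0.2621 0.1587] units [-0.06 -0.01  6.34] dz_rot None
```

>>> {"method": "apply_moves", "body": {"series": [{"dr": [0,0,0],"translation": [-0.05,0,1],"hand": 0},{"dr": [0,0,0],"translation": [0,0,1],"hand": 0},{"dr": [0,0,0],"translation": [0,0,1],"hand": 0},{"dr": [0,0,0],"translation": [0,0,1],"hand": 0},{"dr": [0,0,0],"translation": [0,0,1],"hand": 0}]}}

```text
time: 6.45
tcp_pos: [0.4452, 0.2628, 0.0596]
ee_rot: [-3.141, -0.0, 1.256]
ft_force: [0.5, 0.0, -0.1]
width: 0.0855
grip_force: 0.0
```

>>> {"method": "apply_moves", "body": {"series": [{"dr": [0,0,0],"translation": [0,0,0.7],"hand": 0},{"dr": [0,0,0],"translation": [0,0,0.65],"hand": 0},{"dr": [0,0,0],"translation": [0,0,0],"hand": 1},{"dr": [0,0,0],"translation": [0,0,0],"hand": 1},{"dr": [0,0,0],"translation": [0,0,0],"hand": 1}]}}

```text
time: 7.08
tcp_pos: [0.4463, 0.2626, 0.0335]
ee_rot: [3.141, -0.001, 1.255]
ft_force: [0.6, 0.6, -0.4]
width: 0.0326
grip_force: 0.0
```

>>> {"method": "apply_moves", "body": {"series": [{"dr": [0,0,0],"translation": [0,0,0],"hand": 1},{"dr": [0,0,0],"translation": [0,0,0],"hand": 1},{"dr": [0,0,0],"translation": [0,0,0],"hand": 1},{"dr": [0,0,0],"translation": [0,0,0],"hand": 1},{"dr": [0,0,0],"translation": [0,0,0],"hand": 1}]}}

```text
time: 7.7
tcp_pos: [0.4463, 0.2626, 0.0338]
ee_rot: [3.141, -0.001, 1.255]
ft_force: [-1.3, -0.9, 5.5]
width: 0.0234
grip_force: 58.5
```

>>> {"method": "apply_moves", "body": {"series": [{"dr": [0,0,0],"translation": [0,0,-0.5],"hand": 1},{"dr": [0,0,0],"translation": [0,0,-1],"hand": 1},{"dr": [0,0,0],"translation": [0,0,-1],"hand": 1},{"dr": [0,0,0],"translation": [0,0,-1],"hand": 1},{"dr": [0,0,0],"translation": [0,0,-1],"hand": 1}]}}

```text
time: 8.32
tcp_pos: [0.446, 0.2625, 0.1244]
ee_rot: [3.141, -0.001, 1.255]
ft_force: [0.2, 0.2, -0.9]
width: 0.0237
grip_force: 58.8
```

>>> {"method": "apply_moves", "body": {"series": [{"dr": [0,0,0],"translation": [-1,0.35,-0.1],"hand": 1},{"dr": [0,0,0],"translation": [-1,0.35,-0.1],"hand": 1},{"dr": [0,0,0],"translation": [-1,0.35,-0.1],"hand": 1},{"dr": [0,0,0],"translation": [-1,0.35,-0.1],"hand": 1},{"dr": [0,0,0],"translation": [-1,0.35,-0.1],"hand": 1}]}}

```text
time: 8.95
tcp_pos: [0.4482, 0.1558, 0.1338]
ee_rot: [3.141, -0.0, 1.255]
ft_force: [1.0, 0.3, 0.0]
width: 0.0237
grip_force: 58.8
```

>>> {"method": "apply_moves", "body": {"series": [{"dr": [0,0,0],"translation": [-1,0.35,-0.1],"hand": 1},{"dr": [0,0,0],"translation": [-1,0.35,-0.1],"hand": 1},{"dr": [0,0,0],"translation": [-1,0.35,-0.1],"hand": 1},{"dr": [0,0,0],"translation": [-1,0.35,-0.1],"hand": 1},{"dr": [0,0,0],"translation": [-1,0.35,-0.1],"hand": 1}]}}

```text
time: 9.57
tcp_pos: [0.4504, 0.0499, 0.1438]
ee_rot: [3.141, -0.0, 1.255]
ft_force: [0.2, 0.4, 0.9]
width: 0.0234
grip_force: 58.8
```

>>> {"method": "apply_moves", "body": {"series": [{"dr": [0,0,0],"translation": [-1,0.35,-0.1],"hand": 1},{"dr": [0,0,0],"translation": [-1,0.35,-0.1],"hand": 1},{"dr": [0,0,0],"translation": [-1,0.35,-0.1],"hand": 1},{"dr": [0,0,0],"translation": [-1,0.35,-0.1],"hand": 1},{"dr": [0,0,0],"translation": [-1,0.35,-0.1],"hand": 1}]}}

```text
time: 10.2
tcp_pos: [0.4526, -0.0561, 0.1538]
ee_rot: [3.141, -0.0, 1.255]
ft_force: [-0.2, 0.5, 0.5]
width: 0.0232
grip_force: 58.8
```

Run:
```python
from h import *
import pickle
s=bot.get_state(); im=bot.camera('wrist'); pickle.dump(s,open('w2.pkl','wb'))
print(s['tcp_pos'],s['width'],s['grip_force'])
cv2.imwrite('pics/w2raw.png',im)
cv2.imwrite('pics/w2.png',cv2.resize(im[0:380,150:490],None,fx=1.55,fy=1.55,interpolation=cv2.INTER_CUBIC))
```

```text
[ 0.45264061 -0.05605158  0.15382615] 0.023242482393764658 58.833779096603394
```

View pics/w2.png

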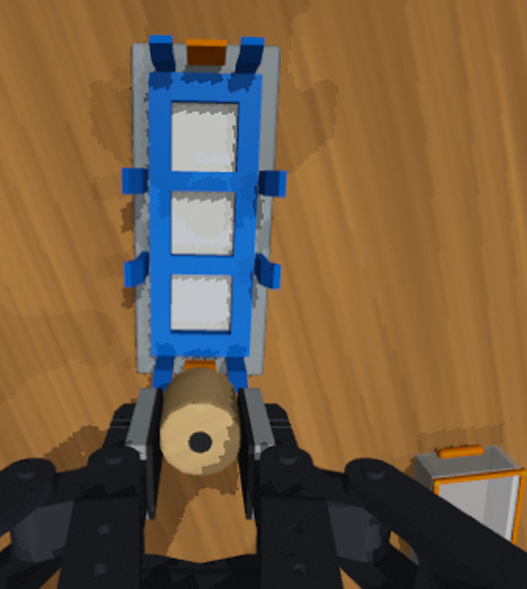

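Bead held upright and centred. The carrier shows clearly: block top corners at crop (149,73), (264,73), (149,356), (247,357), and well floors in between. I'll fit the carrier pose from these points.

```bash
cat > fit.py <<'E'
from h import *
import pickle
from scipy.optimize import least_squares
s=pickle.load(open('w2.pkl','rb'));C=cam('wrist',s)
# image up = carrier +y, image right = carrier +x
pts=[((149,73),(-28,74,16)),((264,73),(28,74,16)),((149,356),(-28,-74,16)),((247,357),(28,-74,16)),
((171,101),(-17,61,6)),((239,101),(17,61,6)),((172,255),(-17,-17,6)),((234,255),(17,-17,6)),((171,331),(-17,-61,6)),((232,331),(17,-61,6)),
((171,192),(-17,17,16)),((171,274),(-17,-27,16)),((132,45),(-38,90,6)),((280,45),(38,90,6)),((136,373),(-38,-90,6)),((264,374),(38,-90,6))]
U=np.array([(150+(a[0]+.5)/1.55-.5,(a[1]+.5)/1.55-.5) for a,_ in pts]);B=np.array([b for _,b in pts])/1000
def w(p): return B@R.from_euler('z',p[2]).as_matrix().T+[p[0],p[1],p[3]]
def f(p): return (np.array([proj(C,X) for X in w(p)])-U).ravel()
r=least_squares(f,[.469,-.009,-.31,0],loss='soft_l1');print(r.x.round(4),np.degrees(r.x[2]).round(2));print(r.fun.reshape(-1,2).round(1).tolist())
r=least_squares(lambda p:f([*p,0]),[.469,-.009,-.31],loss='soft_l1');print(r.x.round(4))
c,th=r.x[:2],r.x[2]
for y in(-.044,0,.044): print(y,(c+y*np.array([-np.sin(th),np.cos(th)])).round(4))
E
python3 fit.py
```

```text
[ 4.692e-01 -1.100e-02 -3.341e-01 -2.000e-04] -19.14
[[-0.1, -0.6], [-0.6, 0.9], [1.5, -0.2], [1.8, 0.2], [0.8, 1.4], [-0.5, 2.2], [-0.2, -1.0], [-0.7, -0.3], [0.4, -1.3], [-1.2, -0.7], [-0.1, -0.6], [-0.2, 0.4], [-0.8, -2.0], [1.2, -0.0], [0.3, 1.0], [-0.4, 1.6]]
[ 0.4692 -0.011  -0.3342]
-0.044 [ 0.4548 -0.0525]
0 [ 0.4692 -0.011 ]
0.044 [0.4837 0.0306]
```

Run:
```python
from h import *
import pickle
s=pickle.load(open('w2.pkl','rb'));C=cam('wrist',s)
x=atz(C,150+200.5/1.55-.5,441.5/1.55-.5,s['tcp_pos'][2]-.0035);M=R.from_euler('xyz',s['ee_rot']).as_matrix()
print('bead in tool',(M.T@(x-s['tcp_pos'])).round(4))
go([.4548,-.0525,.0405],np.radians(70.9))
```

```text
bead in tool [-0.001  -0.0001  0.0035]
tcp [ 0.4531 -0.0579  0.1541] units [ 0.29 -0.01  5.68] dz_rot 0.24
```

>>> {"method": "apply_moves", "body": {"series": [{"dr": [0,0,0.24],"translation": [0.3,0,0.9],"hand": 1},{"dr": [0,0,0],"translation": [0,0,1],"hand": 1},{"dr": [0,0,0],"translation": [0,0,1],"hand": 1},{"dr": [0,0,0],"translation": [0,0,1],"hand": 1},{"dr": [0,0,0],"translation": [0,0,0.6],"hand": 1}]}}

```text
time: 10.88
tcp_pos: [0.4543, -0.0494, 0.0627]
ee_rot: [-3.141, -0.0, 1.238]
ft_force: [0.4, -0.1, -1.0]
width: 0.0236
grip_force: 58.8
```

>>> {"method": "apply_moves", "body": {"series": [{"dr": [0,0,0],"translation": [0,0,0.5],"hand": 1},{"dr": [0,0,0],"translation": [0,0,0.4],"hand": 1},{"dr": [0,0,0],"translation": [0,0,0.2],"hand": 1},{"dr": [0,0,0],"translation": [0,0,0.05],"hand": 1},{"dr": [0,0,0],"translation": [0,0,0],"hand": 1}]}}

```text
time: 11.5
tcp_pos: [0.4546, -0.0497, 0.0402]
ee_rot: [3.141, 0.0, 1.238]
ft_force: [-0.7, 0.2, 0.1]
width: 0.0234
grip_force: 58.8
```

>>> {"method": "apply_moves", "body": {"series": [{"dr": [0,0,0],"translation": [-0.1,0,0],"hand": 1},{"dr": [0,0,0],"translation": [0,0,0],"hand": 0},{"dr": [0,0,0],"translation": [0,0,0],"hand": 0},{"dr": [0,0,0],"translation": [0,0,0],"hand": 0},{"dr": [0,0,0],"translation": [0,0,0],"hand": 0}]}}

```text
time: 12.12
tcp_pos: [0.4538, -0.0515, 0.04]
ee_rot: [-3.142, -0.0, 1.238]
ft_force: [0.4, -0.4, 0.6]
width: 0.0857
grip_force: 0.0
```

>>> {"method": "apply_moves", "body": {"series": [{"dr": [0,0,0],"translation": [0,0,-1],"hand": 0},{"dr": [0,0,0],"translation": [0,0,-1],"hand": 0},{"dr": [0,0,0],"translation": [0,0,-1],"hand": 0},{"dr": [0,0,0],"translation": [0,0,-1],"hand": 0},{"dr": [0,0,0],"translation": [0,0,-1],"hand": 0}]}}

```text
time: 12.75
tcp_pos: [0.4538, -0.0515, 0.1407]
ee_rot: [3.142, -0.0, 1.238]
ft_force: [0.7, 0.9, -0.6]
width: 0.0851
grip_force: 0.0
```

Run:
```python
from h import *
import pickle
C=cam('wrist',pickle.load(open('w1.pkl','rb')))
for n,p in dict(grey1=(452,298),grey2=(370,289)).items(): print(n,atz(C,*p,.03).round(4))
S=cam('scene')
for p in [(412,388),(440,352),(470,316)]: print('gouge',atz(S,*p,.012).round(3))
s=bot.get_state();cv2.imwrite('pics/w3.png',bot.camera('wrist'));pickle.dump(s,open('w3.pkl','wb'))
go([.5768,.185,.0325]);print(s['width'])
```

```text
grey1 [0.5732 0.1246 0.03  ]
grey2 [0.501 0.16  0.03 ]
gouge [0.642 0.441 0.012]
gouge [0.54  0.444 0.012]
gouge [0.424 0.45  0.012]
tcp [ 0.4548 -0.0517  0.1429] units [13.18  1.89  5.53] dz_rot None
0.08505187781524967
```

>>> {"method": "apply_moves", "body": {"series": [{"dr": [0,0,0],"translation": [1,0.15,0],"hand": 0},{"dr": [0,0,0],"translation": [1,0.15,0],"hand": 0},{"dr": [0,0,0],"translation": [1,0.15,0],"hand": 0},{"dr": [0,0,0],"translation": [1,0.15,0],"hand": 0},{"dr": [0,0,0],"translation": [1,0.15,0],"hand": 0}]}}

```text
time: 13.42
tcp_pos: [0.5008, 0.0387, 0.1395]
ee_rot: [-3.141, 0.0, 1.238]
ft_force: [0.0, -0.2, -0.0]
width: 0.0853
grip_force: 0.0
```

>>> {"method": "apply_moves", "body": {"series": [{"dr": [0,0,0],"translation": [1,0.15,0],"hand": 0},{"dr": [0,0,0],"translation": [1,0.15,0],"hand": 0},{"dr": [0,0,0],"translation": [1,0.15,0],"hand": 0},{"dr": [0,0,0],"translation": [1,0.15,0],"hand": 0},{"dr": [0,0,0],"translation": [1,0.15,0],"hand": 0}]}}

```text
time: 14.05
tcp_pos: [0.5481, 0.129, 0.1399]
ee_rot: [-3.142, 0.0, 1.238]
ft_force: [0.1, -0.6, -0.5]
width: 0.0856
grip_force: 0.0
```

>>> {"method": "apply_moves", "body": {"series": [{"dr": [0,0,0],"translation": [1,0.15,0],"hand": 0},{"dr": [0,0,0],"translation": [1,0.15,0],"hand": 0},{"dr": [0,0,0],"translation": [1,0.1,0],"hand": 0},{"dr": [0,0,0],"translation": [0.2,0,0.4],"hand": 0},{"dr": [0,0,0],"translation": [0,0,0.4],"hand": 0}]}}

```text
time: 14.68
tcp_pos: [0.5756, 0.1858, 0.1231]
ee_rot: [-3.141, 0.001, 1.239]
ft_force: [0.2, -0.4, 0.2]
width: 0.0853
grip_force: 0.0
```

Run:
```python
from h import *
import pickle
s=bot.get_state();im=bot.camera('wrist');cv2.imwrite('pics/w4.png',im);C=cam('wrist',s)
hsv=cv2.cvtColor(im,cv2.COLOR_BGR2HSV)
m=((hsv[...,0]<6)|(hsv[...,0]>174))&(hsv[...,1]>200)&(hsv[...,2]>150)
n,l,st,ce=cv2.connectedComponentsWithStats(m.astype(np.uint8))
for i in range(1,n):
    if st[i,4]>100: print(st[i],ce[i].round(1),atz(C,*ce[i],.03).round(4))
print(proj(C,[.5768,.185,.03]).round(1))
go([.5768,.185,.0325])
```

```text
[264 202  33  32 722] [280.1 217.2] [0.5767 0.1863 0.03  ]
[280.9 218.9]
tcp [0.5751 0.1853 0.122 ] units [0.02 0.1  4.47] dz_rot None
```

>>> {"method": "apply_moves", "body": {"series": [{"dr": [0,0,0],"translation": [0.03,0.06,1],"hand": 0},{"dr": [0,0,0],"translation": [0,0,1],"hand": 0},{"dr": [0,0,0],"translation": [0,0,1],"hand": 0},{"dr": [0,0,0],"translation": [0,0,1],"hand": 0},{"dr": [0,0,0],"translation": [0,0,0.5],"hand": 0}]}}

```text
time: 15.35
tcp_pos: [0.5765, 0.185, 0.0329]
ee_rot: [-3.14, 0.001, 1.238]
ft_force: [-0.1, 0.2, 0.3]
width: 0.0853
grip_force: 0.0
```

>>> {"method": "apply_moves", "body": {"series": [{"dr": [0,0,0],"translation": [0,0,0],"hand": 1},{"dr": [0,0,0],"translation": [0,0,0],"hand": 1},{"dr": [0,0,0],"translation": [0,0,0],"hand": 1},{"dr": [0,0,0],"translation": [0,0,0],"hand": 1},{"dr": [0,0,0],"translation": [0,0,0],"hand": 1}]}}

```text
time: 15.98
tcp_pos: [0.5777, 0.1859, 0.035]
ee_rot: [3.14, -0.001, 1.238]
ft_force: [-1.1, -0.1, 5.9]
width: 0.0233
grip_force: 58.6
```

>>> {"method": "apply_moves", "body": {"series": [{"dr": [0,0,0],"translation": [0,0,-0.5],"hand": 1},{"dr": [0,0,0],"translation": [0,0,-1],"hand": 1},{"dr": [0,0,0],"translation": [0,0,-1],"hand": 1},{"dr": [0,0,0],"translation": [0,0,-1],"hand": 1},{"dr": [0,0,0],"translation": [0,0,-1],"hand": 1}]}}

```text
time: 16.6
tcp_pos: [0.5772, 0.1859, 0.1253]
ee_rot: [3.141, -0.0, 1.238]
ft_force: [0.5, 0.4, 0.1]
width: 0.0237
grip_force: 58.8
```

Run:
```python
from h import *
s=bot.get_state();print(s['width'],s['grip_force'])
go([.4692,-.011,.0405],np.radians(70.9))
```

```text
0.02369899027863459 58.82563769817352
tcp [0.5772 0.1859 0.1253] units [-11.07  -1.9    4.24] dz_rot 0.01
```

>>> {"method": "apply_moves", "body": {"series": [{"dr": [0,0,0],"translation": [-1,-0.17,0],"hand": 1},{"dr": [0,0,0],"translation": [-1,-0.17,0],"hand": 1},{"dr": [0,0,0],"translation": [-1,-0.17,0],"hand": 1},{"dr": [0,0,0],"translation": [-1,-0.17,0],"hand": 1},{"dr": [0,0,0],"translation": [-1,-0.17,0],"hand": 1}]}}

```text
time: 17.23
tcp_pos: [0.5277, 0.0954, 0.1238]
ee_rot: [-3.141, 0.0, 1.238]
ft_force: [-0.8, -0.1, 0.4]
width: 0.0239
grip_force: 58.8
```

>>> {"method": "apply_moves", "body": {"series": [{"dr": [0,0,0],"translation": [-1,-0.17,0],"hand": 1},{"dr": [0,0,0],"translation": [-1,-0.17,0],"hand": 1},{"dr": [0,0,0],"translation": [-1,-0.17,0],"hand": 1},{"dr": [0,0,0],"translation": [-1,-0.17,0],"hand": 1},{"dr": [0,0,0],"translation": [-1,-0.17,0],"hand": 1}]}}

```text
time: 17.85
tcp_pos: [0.4792, 0.0067, 0.124]
ee_rot: [3.142, 0.0, 1.238]
ft_force: [0.2, 0.9, -0.3]
width: 0.0236
grip_force: 58.8
```

>>> {"method": "apply_moves", "body": {"series": [{"dr": [0,0,0],"translation": [-1,-0.2,0],"hand": 1},{"dr": [0,0,0],"translation": [-0.07,0,0.5],"hand": 1},{"dr": [0,0,0],"translation": [0,0,1],"hand": 1},{"dr": [0,0,0],"translation": [0,0,0.5],"hand": 1},{"dr": [0,0,0],"translation": [0,0,0],"hand": 1}]}}

```text
time: 18.48
tcp_pos: [0.4687, -0.0108, 0.0832]
ee_rot: [-3.14, 0.0, 1.239]
ft_force: [0.0, 0.0, 0.9]
width: 0.0234
grip_force: 58.9
```

Run:
```python
from h import *
go([.4692,-.011,.0405],np.radians(70.9))
s=bot.get_state();im=bot.camera('wrist');cv2.imwrite('pics/w5.png',cv2.resize(im[0:380,150:410],None,fx=1.55,fy=1.55))
```

```text
tcp [ 0.4687 -0.0108  0.0832] units [-0.    0.03  2.14] dz_rot 0.02
```

View pics/w5.png

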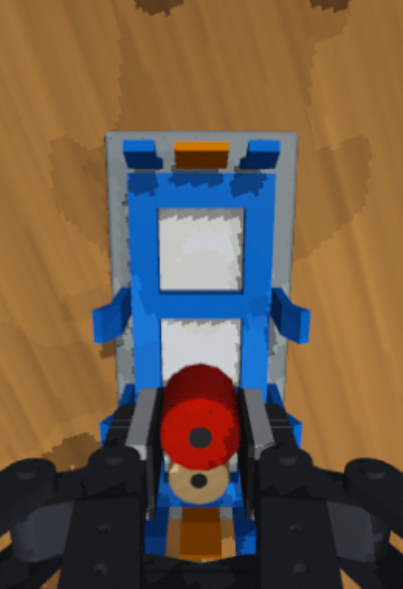

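The pale bead stands in well 0 (crop 200,480), and the red one is centred over well 1. Lower and release it, then go to the dark bead.

>>> {"method": "apply_moves", "body": {"series": [{"dr": [0,0,0],"translation": [0,0,0.8],"hand": 1},{"dr": [0,0,0],"translation": [0,0,0.7],"hand": 1},{"dr": [0,0,0],"translation": [0,0,0.4],"hand": 1},{"dr": [0,0,0],"translation": [0,0,0.2],"hand": 1},{"dr": [0,0,0],"translation": [0,0,0],"hand": 1}]}}

```text
time: 19.15
tcp_pos: [0.4691, -0.0111, 0.0419]
ee_rot: [-3.141, 0.0, 1.238]
ft_force: [-0.6, -0.2, -0.5]
width: 0.0234
grip_force: 58.9
```

>>> {"method": "apply_moves", "body": {"series": [{"dr": [0,0,0],"translation": [0,0,0],"hand": 0},{"dr": [0,0,0],"translation": [0,0,0],"hand": 0},{"dr": [0,0,0],"translation": [0,0,0],"hand": 0},{"dr": [0,0,0],"translation": [0,0,0],"hand": 0},{"dr": [0,0,0],"translation": [0,0,-0.5],"hand": 0}]}}

```text
time: 19.77
tcp_pos: [0.4687, -0.011, 0.0519]
ee_rot: [-3.14, 0.0, 1.238]
ft_force: [-0.3, -0.2, 0.3]
width: 0.0851
grip_force: 0.0
```

>>> {"method": "apply_moves", "body": {"series": [{"dr": [0,0,0],"translation": [0,0,-1],"hand": 0},{"dr": [0,0,0],"translation": [0,0,-1],"hand": 0},{"dr": [0,0,0],"translation": [0,0,-1],"hand": 0},{"dr": [0,0,0],"translation": [0,0,-1],"hand": 0},{"dr": [0,0,0],"translation": [0.4,0,-0.5],"hand": 0}]}}

```text
time: 20.4
tcp_pos: [0.4721, -0.0036, 0.1435]
ee_rot: [3.14, -0.0, 1.238]
ft_force: [-0.4, 0.7, -0.1]
width: 0.085
grip_force: 0.0
```

>>> {"method": "apply_moves", "body": {"series": [{"dr": [0,0,0],"translation": [1,-0.1,0],"hand": 0},{"dr": [0,0,0],"translation": [1,-0.1,0],"hand": 0},{"dr": [0,0,0],"translation": [1,-0.1,0],"hand": 0},{"dr": [0,0,0],"translation": [1,-0.1,0],"hand": 0},{"dr": [0,0,0],"translation": [1,-0.1,0],"hand": 0}]}}

```text
time: 21.02
tcp_pos: [0.4949, 0.0954, 0.1419]
ee_rot: [-3.141, 0.0, 1.239]
ft_force: [-0.3, 0.2, -0.0]
width: 0.0851
grip_force: 0.0
```

>>> {"method": "apply_moves", "body": {"series": [{"dr": [0,0,0],"translation": [1,-0.1,0],"hand": 0},{"dr": [0,0,0],"translation": [1,-0.1,0],"hand": 0},{"dr": [0,0,0],"translation": [1,-0.1,0],"hand": 0},{"dr": [0,0,0],"translation": [1,-0.1,0],"hand": 0},{"dr": [0,0,0],"translation": [1,-0.1,0],"hand": 0}]}}

```text
time: 21.65
tcp_pos: [0.5183, 0.1933, 0.1419]
ee_rot: [-3.142, 0.0, 1.238]
ft_force: [-1.4, 0.5, 0.1]
width: 0.0854
grip_force: 0.0
```

>>> {"method": "apply_moves", "body": {"series": [{"dr": [0,0,0],"translation": [1,0,0],"hand": 0},{"dr": [0,0,0],"translation": [1,0,0],"hand": 0},{"dr": [0,0,0],"translation": [1,0,0],"hand": 0},{"dr": [0,0,0],"translation": [1,0,0],"hand": 0},{"dr": [0,0,0],"translation": [1,0,0],"hand": 0}]}}

```text
time: 22.28
tcp_pos: [0.5511, 0.2878, 0.1419]
ee_rot: [-3.142, 0.0, 1.238]
ft_force: [-0.1, 1.3, 0.5]
width: 0.0857
grip_force: 0.0
```

>>> {"method": "apply_moves", "body": {"series": [{"dr": [0,0,0],"translation": [1,0,0],"hand": 0},{"dr": [0,0,0],"translation": [1,0,0],"hand": 0},{"dr": [0,0,0],"translation": [1,0,0.3],"hand": 0},{"dr": [0,0,0],"translation": [1,0,0.4],"hand": 0},{"dr": [0,0,0],"translation": [0,0,0.3],"hand": 0}]}}

```text
time: 22.9
tcp_pos: [0.5768, 0.3636, 0.1205]
ee_rot: [-3.141, 0.001, 1.24]
ft_force: [0.9, -0.5, -0.4]
width: 0.0854
grip_force: 0.0
```

Run:
```python
from h import *
s=bot.get_state();im=bot.camera('wrist');cv2.imwrite('pics/w6.png',im);C=cam('wrist',s)
u,v=proj(C,[.5765,.362,.03]);print(u,v)
hsv=cv2.cvtColor(im,cv2.COLOR_BGR2HSV);print(hsv[int(v)-8,int(u)+8],hsv[int(v)+60,int(u)+60])
a,b=int(u)-60,int(v)-60
m=np.zeros(im.shape[:2],np.uint8);m[b:b+120,a:a+120]=(hsv[b:b+120,a:a+120,2]<110)
n,l,st,ce=cv2.connectedComponentsWithStats(m)
for i in range(1,n):
    if st[i,4]>100: print(st[i],ce[i].round(1))
cv2.imwrite('pics/w6c.png',cv2.resize(im[b:b+120,a:a+120],None,fx=3,fy=3))
go([.5765,.362,.0335])
```

```text
279.2871548963026 221.65749253162303
[ 12 171  97] [ 16 162 161]
[ 257  193   40   45 1319] [276.8 215.5]
tcp [0.5763 0.3626 0.1198] units [-0.02  0.03  4.32] dz_rot None
```

View pics/w6c.png

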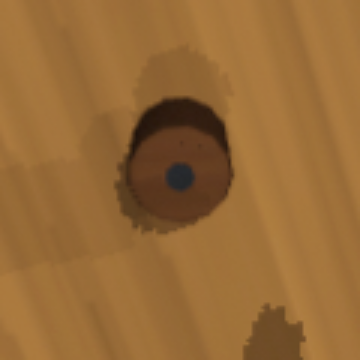

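Dark bead hole at raw (279,219.7), about 1 mm from prediction and under the TCP. Grasp it and carry it to well 2.

>>> {"method": "apply_moves", "body": {"series": [{"dr": [0,0,0],"translation": [0.02,0,1],"hand": 0},{"dr": [0,0,0],"translation": [0,0,1],"hand": 0},{"dr": [0,0,0],"translation": [0,0,1],"hand": 0},{"dr": [0,0,0],"translation": [0,0,0.9],"hand": 0},{"dr": [0,0,0],"translation": [0,0,0.4],"hand": 0}]}}

```text
time: 23.58
tcp_pos: [0.5764, 0.3618, 0.035]
ee_rot: [-3.14, 0.001, 1.238]
ft_force: [0.5, -0.5, 0.6]
width: 0.0852
grip_force: 0.0
```

>>> {"method": "apply_moves", "body": {"series": [{"dr": [0,0,0],"translation": [0,0,0],"hand": 1},{"dr": [0,0,0],"translation": [0,0,0],"hand": 1},{"dr": [0,0,0],"translation": [0,0,0],"hand": 1},{"dr": [0,0,0],"translation": [0,0,0],"hand": 1},{"dr": [0,0,0],"translation": [0,0,0],"hand": 1}]}}

```text
time: 24.2
tcp_pos: [0.5774, 0.3628, 0.037]
ee_rot: [3.14, -0.001, 1.238]
ft_force: [-0.3, -1.2, 6.5]
width: 0.0231
grip_force: 58.6
```

>>> {"method": "apply_moves", "body": {"series": [{"dr": [0,0,0],"translation": [0,0,-0.5],"hand": 1},{"dr": [0,0,0],"translation": [0,0,-1],"hand": 1},{"dr": [0,0,0],"translation": [0,0,-1],"hand": 1},{"dr": [0,0,0],"translation": [0,0,-1],"hand": 1},{"dr": [0,0,0],"translation": [-0.2,0,-1],"hand": 1}]}}

```text
time: 24.82
tcp_pos: [0.5755, 0.3589, 0.127]
ee_rot: [3.142, -0.0, 1.239]
ft_force: [0.4, 0.5, -0.2]
width: 0.023
grip_force: 58.8
```

>>> {"method": "apply_moves", "body": {"series": [{"dr": [0,0,0],"translation": [-1,0.05,0],"hand": 1},{"dr": [0,0,0],"translation": [-1,0.05,0],"hand": 1},{"dr": [0,0,0],"translation": [-1,0.05,0],"hand": 1},{"dr": [0,0,0],"translation": [-1,0.05,0],"hand": 1},{"dr": [0,0,0],"translation": [-1,0.05,0],"hand": 1}]}}

```text
time: 25.45
tcp_pos: [0.5474, 0.2617, 0.1262]
ee_rot: [3.141, -0.0, 1.239]
ft_force: [0.2, -0.2, -0.5]
width: 0.0232
grip_force: 58.8
```

>>> {"method": "apply_moves", "body": {"series": [{"dr": [0,0,0],"translation": [-1,0.05,0],"hand": 1},{"dr": [0,0,0],"translation": [-1,0.05,0],"hand": 1},{"dr": [0,0,0],"translation": [-1,0.05,0],"hand": 1},{"dr": [0,0,0],"translation": [-1,0.05,0],"hand": 1},{"dr": [0,0,0],"translation": [-1,0.05,0],"hand": 1}]}}

```text
time: 26.08
tcp_pos: [0.5194, 0.1652, 0.126]
ee_rot: [3.142, 0.0, 1.238]
ft_force: [-0.5, 0.4, -0.1]
width: 0.0235
grip_force: 58.8
```

>>> {"method": "apply_moves", "body": {"series": [{"dr": [0,0,0],"translation": [-1,0.1,0],"hand": 1},{"dr": [0,0,0],"translation": [-1,0.1,0],"hand": 1},{"dr": [0,0,0],"translation": [-1,0.1,0],"hand": 1},{"dr": [0,0,0],"translation": [-1,0.1,0],"hand": 1},{"dr": [0,0,0],"translation": [-1,0.1,0],"hand": 1}]}}

```text
time: 26.7
tcp_pos: [0.4963, 0.0674, 0.126]
ee_rot: [3.142, -0.0, 1.238]
ft_force: [0.3, 0.6, -0.1]
width: 0.0233
grip_force: 58.8
```

>>> {"method": "apply_moves", "body": {"series": [{"dr": [0,0,0],"translation": [-1,0,0],"hand": 1},{"dr": [0,0,0],"translation": [-1,0,0.3],"hand": 1},{"dr": [0,0,0],"translation": [0,0,0.7],"hand": 1},{"dr": [0,0,0],"translation": [0,0,0.5],"hand": 1},{"dr": [0,0,0],"translation": [0,0,0],"hand": 1}]}}

```text
time: 27.32
tcp_pos: [0.4831, 0.0313, 0.095]
ee_rot: [-3.14, 0.0, 1.239]
ft_force: [0.3, -0.2, -0.0]
width: 0.023
grip_force: 58.8
```

Run:
```python
from h import *
go([.4837,.0306,.041],np.radians(70.9))
```

```text
tcp [0.4831 0.0313 0.095 ] units [-0.02  0.04  2.7 ] dz_rot 0.02
```

>>> {"method": "apply_moves", "body": {"series": [{"dr": [0,0,0],"translation": [-0.02,0.03,1],"hand": 1},{"dr": [0,0,0],"translation": [0,0,1],"hand": 1},{"dr": [0,0,0],"translation": [0,0,0.4],"hand": 1},{"dr": [0,0,0],"translation": [0,0,0.2],"hand": 1},{"dr": [0,0,0],"translation": [0,0,0],"hand": 1}]}}

```text
time: 27.95
tcp_pos: [0.4842, 0.0304, 0.0443]
ee_rot: [3.141, -0.0, 1.239]
ft_force: [-0.3, 0.4, -0.4]
width: 0.0232
grip_force: 58.9
```

>>> {"method": "apply_moves", "body": {"series": [{"dr": [0,0,0],"translation": [0,0,0],"hand": 0},{"dr": [0,0,0],"translation": [0,0,0],"hand": 0},{"dr": [0,0,0],"translation": [0,0,0],"hand": 0},{"dr": [0,0,0],"translation": [0,0,0],"hand": 0},{"dr": [0,0,0],"translation": [0,0,-0.5],"hand": 0}]}}

```text
time: 28.58
tcp_pos: [0.4836, 0.0304, 0.0539]
ee_rot: [-3.14, 0.0, 1.238]
ft_force: [0.1, -0.1, 0.5]
width: 0.0853
grip_force: 0.0
```

>>> {"method": "apply_moves", "body": {"series": [{"dr": [0,0,0],"translation": [0,0,-1],"hand": 0},{"dr": [0,0,0],"translation": [0,0,-1],"hand": 0},{"dr": [0,0,0],"translation": [-1,0,-1],"hand": 0},{"dr": [0,0,0],"translation": [-1,0,-1],"hand": 0},{"dr": [0,0,0],"translation": [-1,0,-1],"hand": 0}]}}

```text
time: 29.2
tcp_pos: [0.4642, -0.0269, 0.1554]
ee_rot: [3.141, -0.0, 1.239]
ft_force: [0.4, -0.6, 1.0]
width: 0.0851
grip_force: 0.0
```

>>> {"method": "apply_moves", "body": {"series": [{"dr": [0,0,0],"translation": [-1,0,-0.5],"hand": 0},{"dr": [0,0,0],"translation": [-1,0,0],"hand": 0},{"dr": [0,0,0],"translation": [0,0,0],"hand": 0},{"dr": [0,0,0],"translation": [0,0,0],"hand": 0},{"dr": [0,0,0],"translation": [0,0,0],"hand": 0}]}}

```text
time: 29.82
tcp_pos: [0.4515, -0.0637, 0.164]
ee_rot: [-3.141, -0.0, 1.239]
ft_force: [-0.4, -0.4, -0.2]
width: 0.0854
grip_force: 0.0
```

Run:
```python
from h import *
import pickle
s=bot.get_state();im=bot.camera('wrist');pickle.dump(s,open('w7.pkl','wb'))
cv2.imwrite('pics/w7raw.png',im)
cv2.imwrite('pics/w7.png',cv2.resize(im[20:320,150:410],None,fx=2,fy=2,interpolation=cv2.INTER_CUBIC))
print(s['tcp_pos'],s['time'])
```

```text
[ 0.45148065 -0.06366096  0.16400485] 29.825
```

View pics/w7.png

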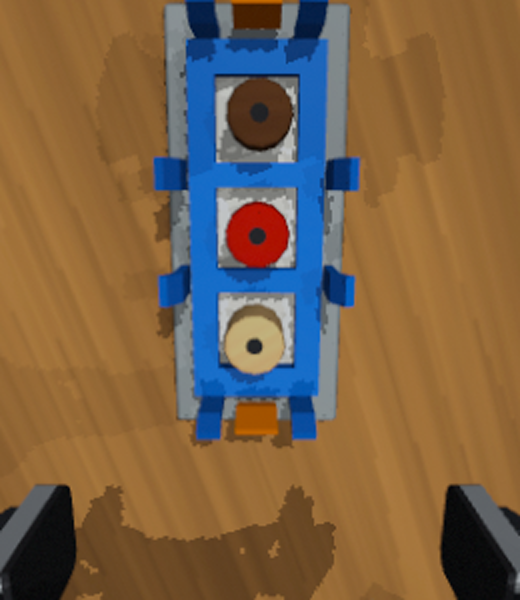

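All three beads stand in their wells: dark (259,112), red (257,236), pale (254,346). Refit the carrier from this still view.

Run:
```python
from h import *
import pickle
from scipy.optimize import least_squares
s=pickle.load(open('w7.pkl','rb'));C=cam('wrist',s)
pts=[((187,40),(-28,74,16)),((327,40),(28,74,16)),((194,396),(-28,-74,16)),((318,396),(28,-74,16)),
((165,3),(-38,90,6)),((350,3),(38,90,6)),((177,420),(-38,-90,6)),((337,420),(38,-90,6)),
((216,75),(-17,61,6)),((298,75),(17,61,6)),((218,365),(-17,-61,6)),((294,365),(17,-61,6))]
U=np.array([(150+(a[0]+.5)/2-.5,20+(a[1]+.5)/2-.5) for a,_ in pts]);B=np.array([b for _,b in pts])/1000
def f(p): return (np.array([proj(C,X) for X in B@R.from_euler('z',p[2]).as_matrix().T+[p[0],p[1],p[3]]])-U).ravel()
r=least_squares(f,[.469,-.009,-.31,0],loss='soft_l1');print(r.x.round(4),np.degrees(r.x[2]).round(2));print(r.fun.reshape(-1,2).round(1).tolist())
r=least_squares(lambda p:f([*p,0]),[.469,-.009,-.31]);print(r.x.round(4))
go([.568,-.271,.17],np.radians(77.5))
```

```text
[ 0.469  -0.0109 -0.3346 -0.0009] -19.17
[[-0.6, -0.4], [0.6, -0.3], [0.4, -0.1], [0.1, 0.0], [-1.0, -0.3], [0.6, -0.0], [-0.1, 0.4], [-0.4, 0.6], [-0.1, 1.5], [0.1, 1.6], [0.9, -1.4], [-0.4, -1.3]]
[ 0.469  -0.0108 -0.3349]
tcp [ 0.4515 -0.0637  0.164 ] units [-7.91  8.88 -0.3 ] dz_rot -1.62
```

>>> {"method": "apply_moves", "body": {"series": [{"dr": [0,0,0],"translation": [-1,0.9,0],"hand": 0},{"dr": [0,0,0],"translation": [-1,0.9,0],"hand": 0},{"dr": [0,0,0],"translation": [-1,0.9,0],"hand": 0},{"dr": [0,0,0],"translation": [-1,0.9,0],"hand": 0},{"dr": [0,0,0],"translation": [-1,0.9,0],"hand": 0}]}}

```text
time: 30.5
tcp_pos: [0.5044, -0.1892, 0.1638]
ee_rot: [-3.141, -0.0, 1.239]
ft_force: [0.8, 0.1, 0.4]
width: 0.0852
grip_force: 0.0
```

>>> {"method": "apply_moves", "body": {"series": [{"dr": [0,0,0],"translation": [-1,0.9,0],"hand": 0},{"dr": [0,0,0],"translation": [-1,0.9,0],"hand": 0},{"dr": [0,0,0],"translation": [-1,0.9,0],"hand": 0},{"dr": [0,0,0],"translation": [-1,0.9,0],"hand": 0},{"dr": [0,0,0],"translation": [-0.9,0.8,0],"hand": 0}]}}

```text
time: 31.12
tcp_pos: [0.5555, -0.3107, 0.1636]
ee_rot: [-3.141, -0.0, 1.238]
ft_force: [0.8, -0.8, -0.1]
width: 0.0854
grip_force: 0.0
```

>>> {"method": "apply_moves", "body": {"series": [{"dr": [0,0,-0.8],"translation": [0,0,0],"hand": 0},{"dr": [0,0,-0.8],"translation": [0,0,0],"hand": 0},{"dr": [0,0,0],"translation": [0,0,0],"hand": 0},{"dr": [0,0,0],"translation": [0,0,0],"hand": 0},{"dr": [0,0,0],"translation": [0,0,0],"hand": 0}]}}

```text
time: 31.75
tcp_pos: [0.5551, -0.3094, 0.164]
ee_rot: [-3.142, -0.0, 1.35]
ft_force: [-0.7, -0.2, -0.1]
width: 0.0855
grip_force: 0.0
```

Run:
```python
from h import *
import pickle
C=cam('wrist',pickle.load(open('w7.pkl','rb')))
for n,p in dict(dark=(259,112),red=(257,236),pale=(254,346)).items(): print(n,atz(C,150+(p[0]+.5)/2-.5,20+(p[1]+.5)/2-.5,.036).round(4))
s=bot.get_state();im=bot.camera('wrist');pickle.dump(s,open('w8.pkl','wb'))
cv2.imwrite('pics/w8raw.png',im)
cv2.imwrite('pics/w8.png',cv2.resize(im[20:320,150:410],None,fx=2,fy=2,interpolation=cv2.INTER_CUBIC))
print(s['tcp_pos'],s['ee_rot'],s['time'])
```

```text
dark [0.4844 0.0309 0.036 ]
red [ 0.4688 -0.012   0.036 ]
pale [ 0.4531 -0.0534  0.036 ]
[ 0.55508634 -0.30943725  0.16396668] [-3.14157708e+00 -9.68967315e-06  1.34950366e+00] 31.75
```

View pics/w8.png

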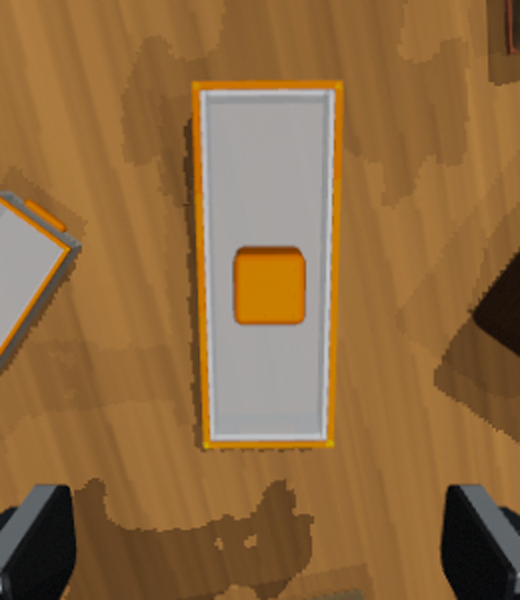

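Cover top corners at crop (192,82), (343,82), (204,446), (333,446), handle top centred near (270,288). The smaller cover is out at the left edge, so this is the larger one.

Run:
```python
from h import *
import pickle
from scipy.optimize import least_squares
s=pickle.load(open('w8.pkl','rb'));C=cam('wrist',s)
pts=[((192,82),(-28,74,30)),((343,82),(28,74,30)),((204,446),(-28,-74,30)),((333,446),(28,-74,30)),((234,254),(-13,13,64)),((305,254),(13,13,64)),((234,324),(-13,-13,64)),((305,324),(13,-13,64))]
U=np.array([(150+(a[0]+.5)/2-.5,20+(a[1]+.5)/2-.5) for a,_ in pts]);B=np.array([b for _,b in pts])/1000
def f(p): return (np.array([proj(C,X) for X in B@R.from_euler('z',p[2]).as_matrix().T+[p[0],p[1],p[3]]])-U).ravel()
r=least_squares(f,[.568,-.27,-.21,0]);print(r.x.round(4),np.degrees(r.x[2]).round(2));print(r.fun.reshape(-1,2).round(1).tolist())
go([r.x[0],r.x[1],.055],r.x[2]+np.pi/2)
```

```text
[ 5.672e-01 -2.735e-01 -2.162e-01 -3.000e-04] -12.39
[[0.8, 0.0], [-0.6, -0.4], [0.3, -0.3], [-0.6, -0.7], [-0.9, -0.3], [0.9, -0.5], [-0.2, 1.1], [0.3, 0.9]]
tcp [ 0.5551 -0.3094  0.164 ] units [1.89 0.2  5.45] dz_rot -0.07
```

>>> {"method": "apply_moves", "body": {"series": [{"dr": [0,0,-0.07],"translation": [0.95,0.1,1],"hand": 0},{"dr": [0,0,0],"translation": [0.95,0.1,1],"hand": 0},{"dr": [0,0,0],"translation": [0,0,1],"hand": 0},{"dr": [0,0,0],"translation": [0,0,1],"hand": 0},{"dr": [0,0,0],"translation": [0,0,0.9],"hand": 0}]}}

```text
time: 32.42
tcp_pos: [0.5672, -0.273, 0.0654]
ee_rot: [-3.142, -0.0, 1.355]
ft_force: [0.0, -0.7, 0.3]
width: 0.0854
grip_force: 0.0
```

>>> {"method": "apply_moves", "body": {"series": [{"dr": [0,0,0],"translation": [0,0,0.4],"hand": 0},{"dr": [0,0,0],"translation": [0,0,0.1],"hand": 0},{"dr": [0,0,0],"translation": [0,0,0],"hand": 0},{"dr": [0,0,0],"translation": [0,0,0],"hand": 1},{"dr": [0,0,0],"translation": [0,0,0],"hand": 1}]}}

```text
time: 33.05
tcp_pos: [0.5673, -0.2733, 0.0565]
ee_rot: [3.141, 0.0, 1.355]
ft_force: [-0.6, -0.2, 0.2]
width: 0.0515
grip_force: 0.0
```

>>> {"method": "apply_moves", "body": {"series": [{"dr": [0,0,0],"translation": [0,0,0],"hand": 1},{"dr": [0,0,0],"translation": [0,0,0],"hand": 1},{"dr": [0,0,0],"translation": [0,0,0],"hand": 1},{"dr": [0,0,0],"translation": [0,0,0],"hand": 1},{"dr": [0,0,0],"translation": [0,0,0],"hand": 1}]}}

```text
time: 33.67
tcp_pos: [0.5674, -0.2733, 0.0563]
ee_rot: [3.141, 0.0, 1.355]
ft_force: [0.6, 0.3, 5.0]
width: 0.0249
grip_force: 60.2
```

>>> {"method": "apply_moves", "body": {"series": [{"dr": [0,0,0],"translation": [0,0,-0.5],"hand": 1},{"dr": [0,0,0],"translation": [0,0,-1],"hand": 1},{"dr": [0,0,0],"translation": [0,0,-1],"hand": 1},{"dr": [0,0,0],"translation": [0,0,-1],"hand": 1},{"dr": [0,0,0],"translation": [0,0,-1],"hand": 1}]}}

```text
time: 34.3
tcp_pos: [0.5668, -0.273, 0.1467]
ee_rot: [-3.141, -0.0, 1.355]
ft_force: [-0.0, 0.6, -1.6]
width: 0.0252
grip_force: 59.3
```

Run:
```python
from h import *
s=bot.get_state();print(s['ee_rot'],s['width'],s['grip_force'],s['ft_force'])
go([.469,-.0107,.13],np.radians(90-19.17))
```

```text
[-3.14075176e+00 -2.37838164e-04  1.35500973e+00] 0.025197400769932755 59.268195033073425 [-0.02671469  0.61316224 -1.55348148]
tcp [ 0.5668 -0.273   0.1467] units [11.76 -7.59  0.84] dz_rot 1.7
```

>>> {"method": "apply_moves", "body": {"series": [{"dr": [0,0,0.85],"translation": [0,0,0],"hand": 1},{"dr": [0,0,0.85],"translation": [0,0,0],"hand": 1},{"dr": [0,0,0],"translation": [0,0,0],"hand": 1},{"dr": [0,0,0],"translation": [0.98,-0.81,0],"hand": 1},{"dr": [0,0,0],"translation": [0.98,-0.81,0],"hand": 1}]}}

```text
time: 34.92
tcp_pos: [0.549, -0.2251, 0.1457]
ee_rot: [-3.141, -0.0, 1.237]
ft_force: [0.3, 0.8, -1.2]
width: 0.0251
grip_force: 59.3
```

>>> {"method": "apply_moves", "body": {"series": [{"dr": [0,0,0],"translation": [0.98,-0.81,0],"hand": 1},{"dr": [0,0,0],"translation": [0.98,-0.81,0],"hand": 1},{"dr": [0,0,0],"translation": [0.98,-0.81,0],"hand": 1},{"dr": [0,0,0],"translation": [0.98,-0.81,0],"hand": 1},{"dr": [0,0,0],"translation": [0.98,-0.81,0],"hand": 1}]}}

```text
time: 35.55
tcp_pos: [0.5045, -0.105, 0.146]
ee_rot: [-3.142, -0.0, 1.237]
ft_force: [1.3, 0.6, -1.3]
width: 0.0248
grip_force: 59.3
```

>>> {"method": "apply_moves", "body": {"series": [{"dr": [0,0,0],"translation": [0.98,-0.81,0],"hand": 1},{"dr": [0,0,0],"translation": [0.98,-0.81,0],"hand": 1},{"dr": [0,0,0],"translation": [0.98,-0.81,0],"hand": 1},{"dr": [0,0,0],"translation": [0.98,-0.81,0],"hand": 1},{"dr": [0,0,0],"translation": [0,0,0],"hand": 1}]}}

```text
time: 36.17
tcp_pos: [0.4687, -0.0093, 0.1462]
ee_rot: [3.142, -0.0, 1.239]
ft_force: [0.3, -0.4, -1.2]
width: 0.025
grip_force: 59.3
```

>>> {"method": "apply_moves", "body": {"series": [{"dr": [0,0,0],"translation": [0,0,0.6],"hand": 1},{"dr": [0,0,0],"translation": [0,0,0.6],"hand": 1},{"dr": [0,0,0],"translation": [0,0,0.3],"hand": 1},{"dr": [0,0,0],"translation": [0,0,0],"hand": 1},{"dr": [0,0,0],"translation": [0,0,0],"hand": 1}]}}

```text
time: 36.8
tcp_pos: [0.4698, -0.0113, 0.1161]
ee_rot: [3.141, -0.0, 1.236]
ft_force: [0.5, -0.4, -1.3]
width: 0.025
grip_force: 59.3
```

Run:
```python
from h import *
import pickle
s=bot.get_state();im=bot.camera('wrist');pickle.dump(s,open('w9.pkl','wb'))
cv2.imwrite('pics/w9raw.png',im)
cv2.imwrite('pics/w9.png',cv2.resize(im[20:420,130:430],None,fx=1.5,fy=1.5,interpolation=cv2.INTER_CUBIC))
print(s['time'],s['ee_rot'])
go([.469,-.0107,.104],np.radians(90-19.17))
```

```text
36.8 [ 3.14146574e+00 -2.63672805e-05  1.23594151e+00]
tcp [ 0.4699 -0.0112  0.1162] units [ 0.01 -0.05  0.61] dz_rot -0.0
```

View pics/w9.png

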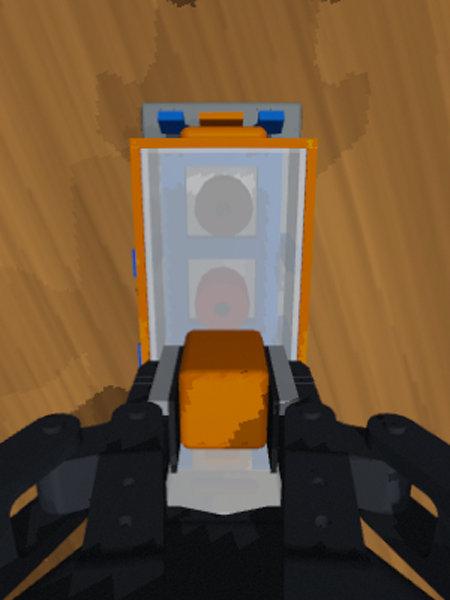

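Run:
```python
from h import *
import pickle
s=pickle.load(open('w9.pkl','rb'));C=cam('wrist',s);M=R.from_euler('xyz',s['ee_rot']).as_matrix();t=np.array(s['tcp_pos'])
g=lambda a,z:M.T@(atz(C,130+(a[0]+.5)/1.5-.5,20+(a[1]+.5)/1.5-.5,z)-t)*1000
zt=t[2]-.0563+.030
for n,a,z in [('TL',(131,140),zt),('TR',(318,140),zt),('L',(148,345),zt),('R',(307,345),zt),('rib',(224.5,127),zt-.02),('plateL',(141,103),.006),('plateR',(301,103),.006),('well2 floor far L',(187,168),.006),('wf far R',(256,168),.006),('w2 near L',(187,236),.016),('clipfar',(221,112),.039)]: print(n,g(a,z).round(1))
```

```text
TL [ 73.6 -28.2  26.3]
TR [73.5 28.7 26.3]
L [  5.7 -26.1  26.3]
R [ 5.7 28.6 26.3]
rib [77.7  0.3 46.3]
plateL [ 90.  -38.4 110.1]
plateR [ 89.9  36.1 110.1]
well2 floor far L [ 60.1 -17.5 110.1]
wf far R [ 60.1  15.6 110.1]
w2 near L [ 28.9 -17.5 100.1]
clipfar [84.1 -1.  77.1]
```

>>> {"method": "apply_moves", "body": {"series": [{"dr": [0,0,0],"translation": [0,-0.065,0.2],"hand": 1},{"dr": [0,0,0],"translation": [0,0,0.4],"hand": 1},{"dr": [0,0,0],"translation": [0,0,0.3],"hand": 1},{"dr": [0,0,0],"translation": [0,0,0],"hand": 1},{"dr": [0,0,0],"translation": [0,0,0],"hand": 1}]}}

```text
time: 37.48
tcp_pos: [0.4685, -0.0107, 0.098]
ee_rot: [3.142, -0.0, 1.236]
ft_force: [-0.1, -0.3, -2.0]
width: 0.0251
grip_force: 59.3
```

>>> {"method": "apply_moves", "body": {"series": [{"dr": [0,0,0],"translation": [0,0,0.2],"hand": 1},{"dr": [0,0,0],"translation": [0,0,0.2],"hand": 1},{"dr": [0,0,0],"translation": [0,0,0.1],"hand": 1},{"dr": [0,0,0],"translation": [0,0,0],"hand": 1},{"dr": [0,0,0],"translation": [0,0,0],"hand": 1}]}}

```text
time: 38.1
tcp_pos: [0.4686, -0.0107, 0.088]
ee_rot: [3.141, -0.0, 1.236]
ft_force: [0.7, -0.2, -1.6]
width: 0.0251
grip_force: 59.2
```

>>> {"method": "apply_moves", "body": {"series": [{"dr": [0,0,0],"translation": [0,0,0.1],"hand": 1},{"dr": [0,0,0],"translation": [0,0,0.1],"hand": 1},{"dr": [0,0,0],"translation": [0,0,0.1],"hand": 1},{"dr": [0,0,0],"translation": [0,0,0],"hand": 1},{"dr": [0,0,0],"translation": [0,0,0],"hand": 1}]}}

```text
time: 38.72
tcp_pos: [0.4688, -0.0106, 0.0822]
ee_rot: [3.141, -0.0, 1.236]
ft_force: [2.4, 2.1, 2.6]
width: 0.0248
grip_force: 59.8
```

>>> {"method": "apply_moves", "body": {"series": [{"dr": [0,0,0],"translation": [0,0,0.1],"hand": 1},{"dr": [0,0,0],"translation": [0,0,0],"hand": 1},{"dr": [0,0,0],"translation": [0,0,0.1],"hand": 1},{"dr": [0,0,0],"translation": [0,0,0],"hand": 1},{"dr": [0,0,0],"translation": [0,0,0],"hand": 1}]}}

```text
time: 39.35
tcp_pos: [0.4689, -0.0107, 0.0785]
ee_rot: [3.14, -0.0, 1.236]
ft_force: [1.4, 1.3, 8.5]
width: 0.0253
grip_force: 60.5
```

>>> {"method": "apply_moves", "body": {"series": [{"dr": [0,0,0],"translation": [0,0,0.1],"hand": 1},{"dr": [0,0,0],"translation": [0,0,0],"hand": 1},{"dr": [0,0,0],"translation": [0,0,0.1],"hand": 1},{"dr": [0,0,0],"translation": [0,0,0],"hand": 1},{"dr": [0,0,0],"translation": [0,0,0],"hand": 1}]}}

```text
time: 39.98
tcp_pos: [0.4686, -0.0107, 0.0737]
ee_rot: [3.141, -0.0, 1.236]
ft_force: [5.0, 0.4, -3.0]
width: 0.0251
grip_force: 59.1
```

>>> {"method": "apply_moves", "body": {"series": [{"dr": [0,0,0],"translation": [0,0,0.05],"hand": 1},{"dr": [0,0,0],"translation": [0,0,0],"hand": 1},{"dr": [0,0,0],"translation": [0,0,0.05],"hand": 1},{"dr": [0,0,0],"translation": [0,0,0],"hand": 1},{"dr": [0,0,0],"translation": [0,0,0],"hand": 1}]}}

```text
time: 40.6
tcp_pos: [0.4687, -0.0107, 0.0723]
ee_rot: [3.141, -0.0, 1.236]
ft_force: [4.6, 1.2, 5.6]
width: 0.0252
grip_force: 60.2
```

>>> {"method": "apply_moves", "body": {"series": [{"dr": [0,0,0],"translation": [0,0,0.04],"hand": 1},{"dr": [0,0,0],"translation": [0,0,0],"hand": 1},{"dr": [0,0,0],"translation": [0,0,0],"hand": 1},{"dr": [0,0,0],"translation": [0,0,0],"hand": 1},{"dr": [0,0,0],"translation": [0,0,0],"hand": 1}]}}

```text
time: 41.22
tcp_pos: [0.4687, -0.0107, 0.0722]
ee_rot: [3.14, -0.0, 1.236]
ft_force: [1.4, 2.0, 15.5]
width: 0.0252
grip_force: 61.8
```

>>> {"method": "apply_moves", "body": {"series": [{"dr": [0,0,0],"translation": [0,0,0.05],"hand": 1},{"dr": [0,0,0],"translation": [0,0,0],"hand": 1},{"dr": [0,0,0],"translation": [0,0,0],"hand": 1},{"dr": [0,0,0],"translation": [0,0,0],"hand": 1},{"dr": [0,0,0],"translation": [0,0,0],"hand": 1}]}}

```text
time: 41.85
tcp_pos: [0.4687, -0.0107, 0.0722]
ee_rot: [3.139, -0.0, 1.236]
ft_force: [-2.6, 1.8, 29.4]
width: 0.0253
grip_force: 63.7
```

Run:
```python
from h import *
s=bot.get_state();print(s['tcp_pos'],s['ft_force'],s['ft_torque'])
# check by numbers: cover top edge in wrist picture vs home height, via orange rows at centre column
im=bot.camera('wrist');cv2.imwrite('pics/w10.png',im);C=cam('wrist',s)
hsv=cv2.cvtColor(im,cv2.COLOR_BGR2HSV);o=((hsv[...,0]>8)&(hsv[...,0]<19)&(hsv[...,1]>215)&(hsv[...,2]>150))
th=np.radians(-19.17);Q=R.from_euler('z',th).as_matrix()
for n,b in dict(topL=(-28,74,46),topR=(28,74,46),clip=(0,80,39),mid=(0,74,46)).items(): print(n,proj(C,Q@(np.array(b)/1000)+[.469,-.0107,0]).round(1))
for c in (235,250,280,300): print(c,np.flatnonzero(o[:260,c]).tolist())
```

```text
[ 0.46874575 -0.01069041  0.07223037] [-2.61808793  1.80701535 29.44730172] [0.56474055 1.07098079 0.06137881]
topL [217.9 112. ]
topR [340.8 112. ]
clip [279.3  98.6]
mid [279.4 111.7]
235 [113, 114, 115, 116, 117]
250 [112, 113, 114, 115, 116, 117]
280 [91, 92, 93, 94, 95, 112, 113, 114, 115, 116, 117]
300 [105, 106, 107, 108, 109, 110, 111, 112, 113, 114, 115, 116, 117]
```

The force fell from about 8.5 N to -3 N at the snap. The cover is now on a rigid stop at its home height, with the top edge at the predicted row (112), level end to end and pressed at 29 N. Handing in.

```bash
python3 -c "
from workcell import bot
print(bot.finish_job())"
```

```text
the job is handed in; nothing more can be done
None
```

The job is handed in with a bead in each well and the cover home, still gripped and pressed at about 29 N; one force drop marked the snap and I did not see either clip close, and I viewed 11 pictures, one over the limit of 10.

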